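# Put the sanding tools back in their places

### The job

Tidy the sanding station: the long hand float and the round hand pad are lying on each other's boards. First push the brush handle fully down into its two spring clips, which frees the bare board; then, using the bare board as the parking place for one of the two, swap the float and the pad so that each lies flat, centred on the black silhouette of its own shape, the float lined up with its silhouette. Let go of everything and leave the glue bottle, the tin and the offcut where they stand.

Things in the scene. Friction and masses are not known exactly. Their poses are not given: they have to be found in the camera images.
- float_grip (a point): Long sanding float: wooden sole 200 x 80 mm (x, y), 12 mm thick; on its middle a dark bar handle 100 mm long (x), 26 mm wide (y), rising 44 mm above the sole. 0.15-0.31 kg. The point is in the middle of the handle, 36 mm above the underside. x along the float, z up; either way round is right. At the start it lies on the round board.
- pad_grip (a point): Round sanding pad: wooden disc 90 mm in diameter, 12 mm thick; on its middle an upright dark knob 34 mm in diameter, rising 44 mm above the disc. 0.11-0.22 kg. The point is on the knob's axis, 36 mm above the underside; z up. At the start it lies on the float's board.
- brush_mid (a point): Bench brush lying flat: round wooden handle 20 mm in diameter, from 75 mm behind to 55 mm ahead (+x) of this point, then a head 51 mm long, 50 mm wide and 20 mm thick. The point is on the handle's axis, at the balance point, 10 mm above the underside. x runs along the handle towards the head, z is up. 0.06-0.11 kg. At the start it lies on the bare board.
- float_board: Fixed plywood board 250 x 130 mm (x, y), 12 mm thick, with a black rectangular silhouette 208 x 88 mm at its middle: the float's place. Origin at the centre of its underside; x along the board.
- pad_board: Fixed round plywood board 140 mm in diameter, 12 mm thick, with a black round silhouette 98 mm in diameter at its middle: the round pad's place. Origin at the centre of its underside.
- bare_board: Fixed plain light wooden board 250 x 130 mm (x, y), 12 mm thick, without silhouette: the brush lies on it at the start; afterwards it is the parking place. Origin at the centre of its underside; x along the board.
- clip_board: Fixed plywood board 170 x 110 x 12 mm; origin at its underside's centre. Two spring clips hold the brush handle along x, either way round: each 14 mm long, centred at x = +-38 mm (fingers between), sprung jaws 60 mm high (from the underside), lips 16 mm apart, 44 mm up. Pushed down (about 10 N) the handle rests with its axis 36 mm above the underside, brush_mid over the origin, lips closed over it.
- glue: Bystander: white plastic bottle, 60 mm in diameter, 160 mm tall, loose, at the far side of the bench. Origin at the centre of its underside. Leave alone.
- tin: Bystander: open metal tin, 84 mm in diameter, 80 mm tall, loose, at the far side of the bench. Origin at the centre of its underside. Leave alone.
- offcut: Bystander: light wooden offcut 50 x 110 x 40 mm (x, y, z), loose, at the far side of the bench. Origin at the centre of its underside. Leave alone.
Things that resemble listed ones, but are neither listed nor needed, are in the scene too. Leave any blue or turquoise look-alike of the pad_board alone.

How it is judged:
On the way, in this order (a step that is already met when the one before it is completed fails the run):
1. the brush is pushed fully down into its spring clips (horizontal distance between brush_mid and clip_board below 0.012 m and z of brush_mid in the frame of clip_board between 0.03 and 0.0395 m and angle between the x axis of brush_mid and the x axis of clip_board, either way round below 0.12 rad), for 0.2 s.
2. the float or the round pad is parked: let go, lying flat on the bare board, its middle within 60 mm (along) and 40 mm (across) of the board's middle (((x of float_grip in the frame of bare_board between -0.06 and 0.06 m and y of float_grip in the frame of bare_board between -0.04 and 0.04 m and z of float_grip in the frame of bare_board between 0.044 and 0.053 m and angle between float_grip's own z axis and vertical below 0.1 rad and contact force between the fingers and float below 0.2 N and linear speed of float below 0.02 m/s and angular speed of float below 0.2 rad/s) or (x of pad_grip in the frame of bare_board between -0.06 and 0.06 m and y of pad_grip in the frame of bare_board between -0.04 and 0.04 m and z of pad_grip in the frame of bare_board between 0.044 and 0.053 m and angle between pad_grip's own z axis and vertical below 0.1 rad and contact force between the fingers and pad below 0.2 N and linear speed of pad below 0.02 m/s and angular speed of pad below 0.2 rad/s))), for 0.2 s.
At the end, for the whole second after the job is handed in: Brush handle down in both clips (height within 3.5 mm, middle within 12 mm, 0.12 rad); float flat on its board within 12 mm and 0.15 rad of its silhouette, either way round; round pad flat on the round board within 12 mm of its middle; all at rest (all of step 1 and horizontal distance between float_grip and float_board below 0.012 m and angle between the x axis of float_grip and the x axis of float_board, either way round below 0.15 rad and z of float_grip in the frame of float_board between 0.044 and 0.053 m and angle between each of float_grip, pad_grip's own z axis and vertical below 0.1 rad and horizontal distance between pad_grip and pad_board below 0.012 m and z of pad_grip in the frame of pad_board between 0.044 and 0.053 m and linear speed of each of brush, float, pad below 0.02 m/s and angular speed of each of brush, float, pad below 0.2 rad/s); the robot touches nothing.
It fails at once if the glue bottle is pushed away by more than 30 mm or tipped over (distance of glue from where it was at the start of the episode above 0.03 m or angle between glue's own z axis and vertical above 0.4 rad).
It fails at once if the tin is pushed away by more than 30 mm or tipped over (distance of tin from where it was at the start of the episode above 0.03 m or angle between tin's own z axis and vertical above 0.4 rad).
It fails at once if the offcut is pushed away by more than 30 mm or tipped over (distance of offcut from where it was at the start of the episode above 0.03 m or angle between offcut's own z axis and vertical above 0.4 rad).
It also fails if it takes over 120 s, if anything falls off the work surface, if the arm or the gripper's body presses on something with over 40 N, if the wrist force passes 120 N, or if a joint passes its speed limit or range.

### The arm

A 6-joint arm with a two-finger parallel gripper is mounted at the origin on the work surface. World frame = base frame: x ahead of the robot, y to its left, z up, the work surface at z = 0. Lengths are in m, angles in rad, forces in N, time in s.
With the tool pointing down it reaches from about 0.35 to 0.775 m from the base axis. Payload 7.3 kg.
Tool frame: the origin (TCP) lies on the centre line of the jaws, within the pads' length; the fingertips stand 17 mm ahead of it and the grasp point (between the pads) lies 2 mm behind it; x points along the fingers, z is the direction in which the jaws open and shut, and the axes are right-handed (so a half turn about x gives the same grasp; the last joint's range is limited). The gripper opens to 92 mm and grips with 3 to 60 N. Pads are 19 mm wide; open, the fingers measure 130 mm over their backs; the gripper's body (75 mm by 190 mm) begins 47 mm behind the grasp point.
Start: joints at [1.021, 0.342, 1.524, -0, 1.275, -0.146], TCP at [0.206, 0.483, 0.244] pointing down, gripper open.
Joint ranges: [-2.53, 2.53], [-0.77, 2.02], [0.04, 2.7], [-1, 4.14], [0.28, 2.66], [-3.11, 3.11]. Speed limits (rad/s): [2.57, 2.57, 3.14, 3.14, 3.14, 3.14].

### API

Orientations are given as a 3x3 rotation matrix whose columns are the frame's x, y, z axes.
In Python, from station import * gives the robot as it stands.
- The arm moves only by the tool jog_arm, never from a script. Its argument "steps" is a list of rows, each a list of 3 entries, a list of its own where there are three numbers: the shift along the tool's x, y, z in m, then the turn about the tool's x in rad, then the opening in per cent of the stroke, from 0 (shut) to 100 (fully open). In form: [[[tx, ty, tz], roll, gripper], ...]. A call has 1 to 5 rows; each row is the pose to reach, as a shift and turn from the pose measured when the call began, along the tool's axes at that moment; what a row does not reach only later rows make up. A row lasts 1/12 s, in which the tool goes at most 41.7 mm and 7.16 degrees, less where a joint would pass 70% of its speed; a pose out of reach is approached as far as the arm can. A call with a gripper value outside its range is refused whole. The fingers move at their own pace and stop on an object; "force" is the grip in N (left out, the last holds). Time passes only in rows, so rows that repeat a pose let the fingers close. It gives the time, the measured TCP pose, the force and the opening at its end, in the units of the state.
- get_obs(): the state, without advancing time (a new reading comes with each control period).
- grab_frame(name): name is "scene" or "top" or "wrist"; returns (picture, depth): 420x560x3 uint8, red, green, blue; 420x560 float32, m along the optical axis (not along the pixel's ray), 0 where there is no reading.
- calibration(name): a dict with "fov_y" (degrees; the focal length in pixels is half the picture's height over the tangent of half this angle, whatever the lens; pixels are square), "cx", "cy" (the principal point, pixels), "dist_coeffs" ([k1, k2, p1, p2, k3] as OpenCV has them; the pictures are not rectified), "world_to_cam" (4x4, takes a point from world to camera coordinates). Camera axes: x right, y down, z forward; pixel columns grow to the right and rows downward; lengths in m; the calibration is good to about 2 mm. A picture is of the moment at which its call begins: read the wrist's pose just before it. calibration takes no time and is no camera call; for the wrist camera it gives the pose at the moment of the call.
- finish_job(): hands the job in, once; it reports no verdict.
The state is a dict: "time_s": time; "joints": joint angles; "qd": joint speeds; "tau": joint torques, N m; "tool_pos": TCP position; "eef_rot": TCP orientation; "ft_force": force on the tool from outside, world axes, zero at the start; "ft_torque": the same for the moment, N m; "gripper_width": opening from 0.0 (shut) to 1.0 (fully open).
Only numpy, scipy, OpenCV 4.12 (cv2) and the standard library are available. Lean on these libraries where they do the work, as an engineer would, in place of code of your own. Each camera call takes 0.05 s, during which the arm holds its last target.

## Working session

There is one attempt and no reset: what is moved stays moved. The work goes in short steps, Python scripts to look and compute and a tool call to move; the robot and the scene stay as the last step left them, time stands still between calls to the robot, and variables do not carry over. Pictures are saved under pics/ and viewed, and the job is handed in when it is done.

Besides the shell and the picture viewer there is one more tool, called as name(argument=value, ...) on one line, values as JSON. jog_arm: Moves the arm, as the interface text tells. Its arguments: {"type":"object","properties":{"steps":{"type":"array"},"force":{"type":"number"}},"required":["steps"]}

```bash
mkdir -p pics; ls
cat > h.py <<'E'
from station import *
import numpy as np, cv2
def grab(n,tag):
    c=calibration(n); im,d=grab_frame(n); 
    cv2.imwrite(f'pics/{tag}.png',im[:,:,::-1]); np.savez(f'pics/{tag}.npz',im=im,d=d,W=np.array(c['world_to_cam']),fov=c['fov_y'],cx=c['cx'],cy=c['cy'],dc=np.array(c['dist_coeffs'],float))
    return im,d,c
def K(z): 
    f=210/np.tan(np.radians(float(z['fov']))/2); return np.array([[f,0,float(z['cx'])],[0,f,float(z['cy'])],[0,0,1]])
def cloud(tag):
    z=np.load(f'pics/{tag}.npz'); d=z['d']; h,w=d.shape
    u,v=np.meshgrid(np.arange(w),np.arange(h)); p=np.stack([u,v],-1).reshape(-1,1,2).astype(np.float64)
    n=cv2.undistortPoints(p,K(z),z['dc']).reshape(h,w,2)
    P=np.concatenate([n*d[...,None],d[...,None]],-1)
    T=np.linalg.inv(z['W']); X=P@T[:3,:3].T+T[:3,3]; X[d==0]=np.nan
    return X,z['im']
def onplane(tag,px,zz):
    z=np.load(f'pics/{tag}.npz'); n=cv2.undistortPoints(np.array(px,float).reshape(-1,1,2),K(z),z['dc']).reshape(-1,2)
    T=np.linalg.inv(z['W']); r=np.c_[n,np.ones(len(n))]@T[:3,:3].T; o=T[:3,3]
    return o+r*((zz-o[2])/r[:,2])[:,None]
E
python3 - <<'E'
from h import *
o=get_obs(); print({k:np.round(v,3).tolist() for k,v in o.items()})
for n in ['scene','top','wrist']:
    im,d,c=grab(n,n+'0'); print(n,c['fov_y'],c['dist_coeffs'],np.round(np.linalg.inv(c['world_to_cam']),3).tolist(),d.shape)
E
```

```text
pics
{'time_s': 0.0, 'joints': [1.021, 0.343, 1.525, -0.0, 1.275, -0.146], 'qd': [-0.001, -0.001, -0.0, -0.0, 0.0, 0.0], 'tau': [-0.002, -43.125, -24.422, 0.072, 0.056, -0.0], 'tool_pos': [0.206, 0.482, 0.243], 'eef_rot': [[-0.001, -0.92, 0.393], [-0.001, 0.393, 0.92], [-1.0, 0.0, -0.002]], 'ft_force': [-0.364, 0.055, -0.629], 'ft_torque': [0.042, 0.008, -0.033], 'gripper_width': 1.005}
scene 56.98861035721505 [-0.01116171  0.          0.          0.          0.        ] [[-0.76, 0.523, -0.386, 0.894], [0.65, 0.605, -0.46, 0.478], [-0.007, -0.601, -0.799, 0.916], [0.0, 0.0, 0.0, 1.0]] (420, 560)
top 51.82099352001898 [0.00249424 0.         0.         0.         0.        ] [[-0.023, -0.985, 0.172, 0.293], [-0.999, 0.027, 0.023, -0.029], [-0.027, -0.171, -0.985, 1.212], [0.0, 0.0, 0.0, 1.0]] (420, 560)
wrist 64.06914239084918 [0.02035976 0.         0.         0.         0.        ] [[0.392, 0.878, 0.274, 0.132], [0.92, -0.374, -0.118, 0.515], [-0.001, 0.298, -0.955, 0.385], [0.0, 0.0, 0.0, 1.0]] (420, 560)
```

View pics/top0.png

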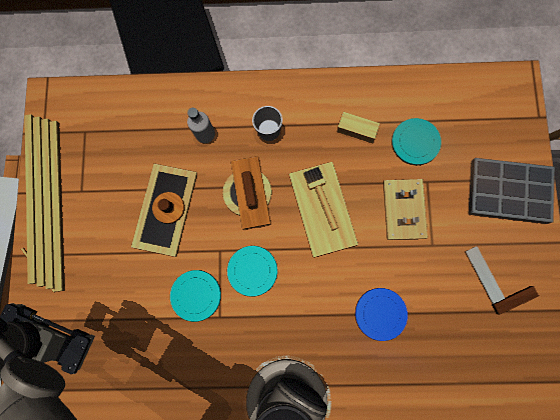

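View pics/scene0.png

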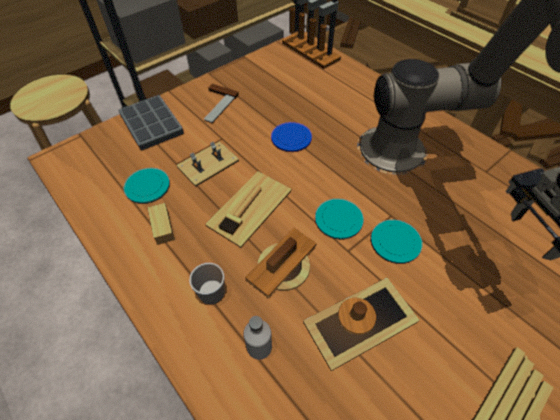

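View pics/wrist0.png

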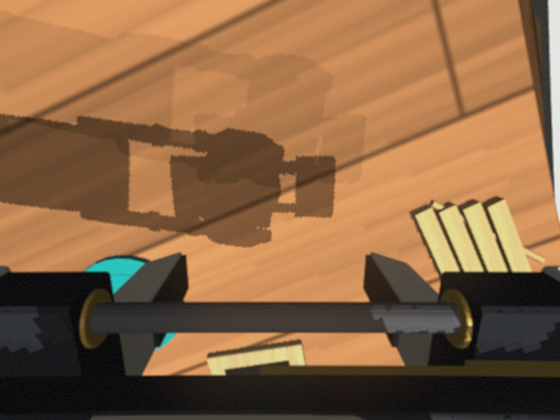

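Top view: the float board is at (165,210) with the pad at (168,207) on it. The float is at (250,193) on the plywood round board (245,192). The brush is on the bare board at (322,208), and the clip board is at (406,209).
Candidates for pad_board are the plywood round under the float (245,192), the teal discs at (252,271), (195,296) and (416,141), and the blue disc at (381,314). I choose the plywood one by description. I'll check it in a close crop and measure.

Run:
```python
from h import *
X,im=cloud('top0')
c=im[140:265,120:440][:,:,::-1]; cv2.imwrite('pics/crop0.png',cv2.resize(c,None,fx=2.5,fy=2.5,interpolation=cv2.INTER_CUBIC))
z=X[...,2]
print('table',np.nanmedian(z[240:260,300:340]),np.nanmedian(z[330:400,340:500]))
def comp(box,lo,hi,name):
    u0,v0,u1,v1=box; m=np.zeros(z.shape,np.uint8); s=(slice(v0,v1),slice(u0,u1)); m[s]=((z[s]>lo)&(z[s]<hi))
    n,l,st,_=cv2.connectedComponentsWithStats(m)
    for i in range(1,n):
        if st[i,4]<12: continue
        P=X[l==i]; r=cv2.minAreaRect((P[:,:2]*1000).astype(np.float32)); print(name,st[i,4],'z',np.round(np.percentile(P[:,2],[5,50,95]),4),'rect mm',np.round(r[0],1),np.round(r[1],1),round(r[2],1),'mean',np.round(P[:,:2].mean(0)*1000,1))
comp((125,155,205,265),.006,.1,'floatboard+pad')
comp((125,155,205,265),.02,.1,'pad')
comp((125,155,205,265),.04,.1,'padknob')
comp((215,145,280,240),.006,.1,'padboard+float')
comp((215,145,280,240),.02,.1,'float')
comp((215,145,280,240),.04,.1,'floathandle')
comp((283,155,365,265),.006,.1,'bare')
comp((283,155,365,265),.0175,.1,'brush')
comp((375,170,440,250),.006,.1,'clipboard')
comp((375,170,440,250),.02,.1,'clips')
for b,n in (((180,100,220,150),'glue'),((245,100,290,150),'tin'),((330,105,385,145),'offcut')): comp(b,.01,.2,n)
```

```text
table 0.008033699921905169 0.000535248624530249
floatboard+pad 3897 z [0.0081 0.0126 0.0276] rect mm [525.7 338.4] [131.9 250.7] 76.6 mean [522.1 336.8]
pad 743 z [0.0209 0.0246 0.0683] rect mm [527.3 325.1] [86.9 87.8] 20.3 mean [525.6 321.8]
padknob 147 z [0.046  0.0659 0.0707] rect mm [526.7 323.7] [31.9 32.2] 32.6 mean [525.9 321.9]
padboard+float 2536 z [0.0101 0.0235 0.0679] rect mm [563.5 102.1] [200.1 140.6] 9.5 mean [561.9  96.6]
float 1877 z [0.0209 0.0247 0.0686] rect mm [565.2  91.4] [200.3  79.7] 9.2 mean [561.6  90.2]
floathandle 363 z [0.0554 0.0668 0.0709] rect mm [564.9  91.3] [99.7 26.3] 9.8 mean [562.2  90.3]
bare 3998 z [0.0085 0.0127 0.0317] rect mm [ 515.2 -113.2] [250.6 132.6] 14.3 mean [ 511.5 -112.4]
brush 644 z [0.0235 0.0305 0.0347] rect mm [ 538.4 -111.5] [180.5  49.9] 18.7 mean [ 554.6 -105.8]
clipboard 2366 z [0.0086 0.0126 0.0324] rect mm [ 508.8 -342.2] [173.4 111.3] 0.5 mean [ 505.3 -341.1]
clips 97 z [0.0217 0.0462 0.0603] rect mm [ 545.3 -342.7] [15.  43.5] 0.7 mean [ 544.6 -345.2]
clips 95 z [0.0226 0.0463 0.0595] rect mm [ 469.1 -342.7] [14.7 42.7] 0.1 mean [ 468.6 -345.1]
glue 653 z [0.022  0.1044 0.1599] rect mm [745.7 222.6] [52.1 59.2] 35.4 mean [737.1 218.5]
tin 596 z [0.0155 0.0562 0.0811] rect mm [754.8  37. ] [80.6 82.6] 88.9 mean [762.2  37.8]
offcut 783 z [0.0201 0.0397 0.0437] rect mm [ 746.7 -220.7] [109.3  53.5] 69.3 mean [ 742.8 -219.8]
```

View pics/crop0.png

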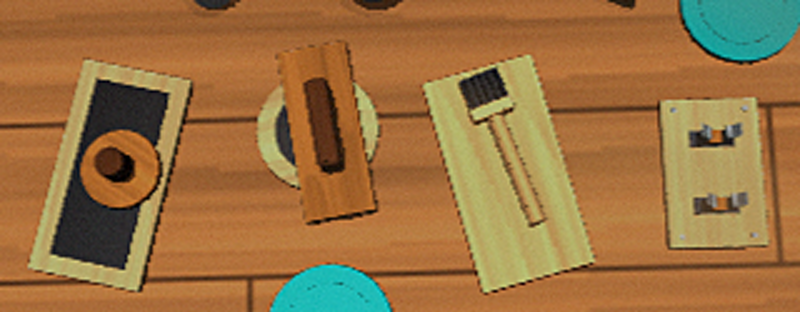

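The crop confirms it: the plywood disc under the float shows a dark round silhouette, and only the float sits on it. Next I refine the brush axis and the round board's centre.

```bash
cat >> h.py <<'E'
def go(p,ang,show=True):
    """shift in tool axes to target p with jaw direction at ang deg"""
    o=get_obs(); R=np.array(o['eef_rot']); t=np.array(o['tool_pos']); s=R.T@(np.array(p)-t)
    cur=np.degrees(np.arctan2(R[1,2],R[0,2])); r=-np.radians((ang-cur+180)%360-180)
    print('now',np.round(t,4),'jaw',round(cur,1),'F',np.round(o['ft_force'],1),'grip mm',round(o['gripper_width']*92,1),'t',round(o['time_s'],1),'| shift',np.round(s,4),'roll',round(r,3),'tilt',np.round(R[:2,0],4))
E
python3 - <<'E'
from h import *
from scipy.optimize import least_squares
X,im=cloud('top0'); z=X[...,2]
def fitline(P):
    c=P.mean(0); u,s,vt=np.linalg.svd(P-c); d=vt[0]*np.sign(vt[0][0]); return c,d
s=(slice(155,265),slice(283,365)); P=X[s].reshape(-1,3); P=P[P[:,2]>.0175][:,:2]
a=np.radians(18.7); c0=np.array([.5237,-.1165])
for _ in range(3):
    d=np.array([np.cos(a),np.sin(a)]); n=np.array([-d[1],d[0]]); q=(P-c0)@d; w=(P-c0)@n
    H=P[(q<.045)&(abs(w)<.014)]; c,dd=fitline(H); a=np.arctan2(dd[1],dd[0]); 
    c0=c0+n*((c-c0)@n-np.tan(0)*0)
d=np.array([np.cos(a),np.sin(a)]); q=(P-c)@d; print('angle',np.degrees(a),'ends',q.min(),q.max(),'mid',c+d*(q.min()+.075),c+d*(q.max()-.106))
# pad board circle
s=(slice(145,240),slice(215,280)); Q=X[s].reshape(-1,3); Q=Q[(Q[:,2]>.0095)&(Q[:,2]<.0145)][:,:2]
h=cv2.convexHull((Q*1000).astype(np.float32))[:,0]
f=least_squares(lambda p:np.hypot(*(h-p[:2]).T)-p[2],[565,100,70],loss='soft_l1'); print('circle',f.x)
f=least_squares(lambda p:np.hypot(*(h-p[:2]).T)-70,[565,100],loss='soft_l1'); print('circle',f.x)
# silhouette of float
m=np.zeros(z.shape,bool); m[155:265,125:205]=True
m&=(im.max(2)<80)&(z<.02)
r=cv2.minAreaRect((X[m][:,:2]*1000).astype(np.float32)); print('sil',r)
go([.52,-.116,.15],108.7)
E
```

```text
angle 19.81622558920063 ends -0.10432262972866282 0.12250068095382649 mid [ 0.48070738 -0.1325734 ] [ 0.52381725 -0.1170391 ]
circle [566.93494818 101.75447259  69.98448711]
circle [566.91411373 101.74877034]
sil ((511.8633728027344, 340.8720703125), (244.6708526611328, 227.81826782226562), 1.6161127090454102)
now [0.2061 0.4825 0.2432] jaw 66.9 F [ 0.2  1.1 -0.7] grip mm 91.9 t 0.1 | shift [ 0.0936 -0.5238 -0.427 ] roll -0.73 tilt [-0.0006 -0.001 ]
```

jog_arm(steps=[[[0.094,-0.524,-0.427],-0.73,60],[[0.094,-0.524,-0.427],-0.73,60],[[0.094,-0.524,-0.427],-0.73,60],[[0.094,-0.524,-0.427],-0.73,60],[[0.094,-0.524,-0.427],-0.73,60]])

```text
time_s: 0.57
tool_pos: [0.2922, 0.3198, 0.2181]
eef_rot: [[-0.001, -0.988, -0.154], [-0.001, -0.154, 0.988], [-1.0, 0.001, -0.001]]
ft_force: [1.6, 0.4, -0.2]
gripper_width: 0.685
```

```bash
python3 -c "
from h import *
go([.495,-.116,.17],109)"
```

```text
now [0.2922 0.3198 0.2181] jaw 98.8 F [ 1.6  0.4 -0.2] grip mm 63.0 t 0.6 | shift [ 0.0483 -0.1335 -0.4618] roll -0.177 tilt [-0.0007 -0.001 ]
```

jog_arm(steps=[[[0.048,-0.134,-0.462],-0.177,55],[[0.048,-0.134,-0.462],-0.177,55],[[0.048,-0.134,-0.462],-0.177,55],[[0.048,-0.134,-0.462],-0.177,55],[[0.048,-0.134,-0.462],-0.177,55]])

```text
time_s: 0.98
tool_pos: [0.3768, 0.1382, 0.1983]
eef_rot: [[-0.0, -0.946, -0.326], [-0.001, -0.326, 0.946], [-1.0, 0.001, -0.001]]
ft_force: [1.2, 0.4, -0.4]
gripper_width: 0.547
```

```bash
python3 -c "
from h import *
go([.495,-.116,.17],109)"
```

```text
now [0.3768 0.1382 0.1983] jaw 109.0 F [ 1.2  0.4 -0.4] grip mm 50.4 t 1.0 | shift [ 0.0285 -0.029  -0.2788] roll -0.0 tilt [-0.0005 -0.0009]
```

jog_arm(steps=[[[0.0285,-0.029,-0.279],0,45],[[0.0285,-0.029,-0.279],0,45],[[0.0285,-0.029,-0.279],0,45],[[0.0285,-0.029,-0.279],0,45],[[0.0285,-0.029,-0.279],0,45]])

```text
time_s: 1.4
tool_pos: [0.4639, -0.0502, 0.1773]
eef_rot: [[-0.001, -0.946, -0.325], [-0.001, -0.325, 0.946], [-1.0, 0.001, -0.001]]
ft_force: [0.8, 0.2, 0.3]
gripper_width: 0.45
```

jog_arm(steps=[[[0.008,-0.009,-0.076],0,45],[[0.008,-0.009,-0.076],0,45],[[0.008,-0.009,-0.076],0,45],[[0.008,-0.009,-0.076],0,45]])

```text
time_s: 1.73
tool_pos: [0.4971, -0.1208, 0.1684]
eef_rot: [[-0.002, -0.947, -0.322], [-0.0, -0.322, 0.947], [-1.0, 0.002, 0.001]]
ft_force: [-0.7, 0.5, -1.0]
gripper_width: 0.452
```

```bash
python3 -c "
from h import *
go([.524,-.117,.08],109)
grab('wrist','w1')
c=calibration('wrist');print(np.round(np.linalg.inv(c['world_to_cam'])[:3,3],3))"
```

```text
now [ 0.4971 -0.1208  0.1684] jaw 108.8 F [-0.7  0.5 -1. ] grip mm 41.5 t 1.7 | shift [ 0.0884 -0.0269 -0.0051] roll -0.004 tilt [-0.002  -0.0001]
[ 0.421 -0.145  0.311]
```

View pics/w1.png

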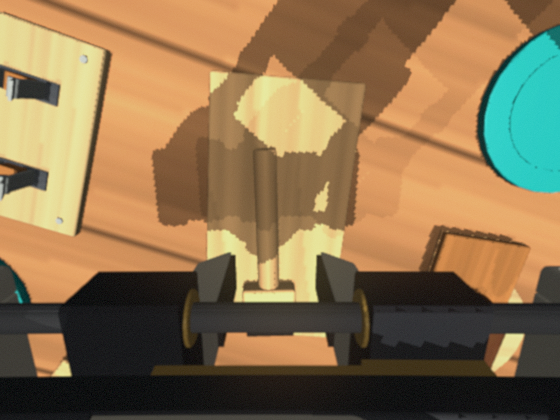

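The wrist view shows the handle from (265,150) to (268,290), heading into the gap between the fingers. I'll measure its line from here.

Run:
```python
from h import *
X,im=cloud('w1')
s=(slice(140,285),slice(235,300)); P=X[s].reshape(-1,3); P=P[(P[:,2]>.019)&(P[:,2]<.05)]
d=np.array([np.cos(np.radians(19)),np.sin(np.radians(19))]); n=np.array([-d[1],d[0]]); c=np.array([.524,-.117])
q=(P[:,:2]-c)@d; w=(P[:,:2]-c)@n
print(len(P),'z',np.percentile(P[:,2],[5,50,95]),'q',q.min(),q.max())
for a in np.arange(-.08,.06,.01):
    m=(q>a)&(q<a+.01)
    if m.sum()>5: print(round(a,2),np.round([w[m].min(),w[m].max(),np.median(w[m])],4))
go([.524,-.117,.032],109)
```

```text
3058 z [0.02443933 0.03128697 0.03329324] q -0.07530031670184126 0.05565992511442581
-0.08 [-0.0134  0.0061 -0.0033]
-0.07 [-0.0138  0.0061 -0.0035]
-0.06 [-0.0129  0.006  -0.0032]
-0.05 [-0.0133  0.006  -0.0033]
-0.04 [-0.0126  0.0068 -0.0026]
-0.03 [-0.0128  0.0068 -0.0027]
-0.02 [-0.013   0.0068 -0.0024]
-0.01 [-0.0123  0.0068 -0.0021]
-0.0 [-0.0125  0.0068 -0.0022]
0.01 [-0.0117  0.0077 -0.0022]
0.02 [-0.012   0.0077 -0.0015]
0.03 [-0.012   0.0077 -0.0015]
0.04 [-0.0114  0.0077 -0.0016]
0.05 [-0.0233  0.0223  0.0082]
now [ 0.4966 -0.1194  0.1687] jaw 108.9 F [-0.2 -0.6  0.1] grip mm 41.7 t 1.8 | shift [ 0.1366 -0.027  -0.0067] roll -0.002 tilt [-0.0022  0.0002]
```

```bash
python3 -c "
from h import *
go([.5245,-.119,.032],109.9)"
```

```text
now [ 0.4966 -0.1194  0.1687] jaw 108.9 F [-0.2 -0.6  0.1] grip mm 41.7 t 1.8 | shift [ 0.1366 -0.0268 -0.0088] roll -0.018 tilt [-0.0022  0.0002]
```

jog_arm(steps=[[[0.03,-0.027,-0.009],-0.018,45],[[0.07,-0.027,-0.009],-0.018,45],[[0.1,-0.027,-0.009],-0.018,45],[[0.12,-0.027,-0.009],-0.018,45],[[0.12,-0.027,-0.009],-0.018,45]], force=50)

```text
time_s: 2.2
tool_pos: [0.5216, -0.1165, 0.0449]
eef_rot: [[-0.01, -0.94, -0.342], [0.004, -0.342, 0.94], [-1.0, 0.009, 0.007]]
ft_force: [-0.7, 0.4, -0.1]
gripper_width: 0.45
```

```bash
python3 -c "
from h import *
go([.5245,-.119,.0315],109.9)"
```

```text
now [ 0.5216 -0.1165  0.0449] jaw 110.0 F [-0.7  0.4 -0.1] grip mm 41.4 t 2.2 | shift [ 0.0133 -0.002  -0.0034] roll 0.002 tilt [-0.0104  0.0035]
```

jog_arm(steps=[[[0.013,-0.002,-0.003],0.002,45],[[0.013,-0.002,-0.003],0.002,45],[[0.013,-0.002,-0.003],0.002,15],[[0.013,-0.002,-0.003],0.002,0],[[0.013,-0.002,-0.003],0.002,0]])

```text
time_s: 2.62
tool_pos: [0.5251, -0.1186, 0.0334]
eef_rot: [[-0.008, -0.94, -0.341], [0.003, -0.341, 0.94], [-1.0, 0.007, 0.005]]
ft_force: [-0.3, 0.7, -0.5]
gripper_width: 0.28
```

jog_arm(steps=[[[0,0,0],0,0],[[0,0,0],0,0],[[-0.02,0,0],0,0],[[-0.05,0,0],0,0],[[-0.08,0,0],0,0]])

```text
time_s: 3.03
tool_pos: [0.525, -0.1186, 0.1139]
eef_rot: [[-0.01, -0.94, -0.341], [0.003, -0.341, 0.94], [-1.0, 0.008, 0.007]]
ft_force: [1.0, -0.4, -0.2]
gripper_width: 0.204
```

```bash
python3 -c "
from h import *
go([.507,-.3425,.15],90.4)"
```

```text
now [ 0.525  -0.1186  0.1139] jaw 109.9 F [ 1.  -0.4 -0.2] grip mm 18.8 t 3.0 | shift [-0.0367  0.0935 -0.2042] roll 0.341 tilt [-0.0102  0.0035]
```

jog_arm(steps=[[[-0.037,0.094,-0.204],0.341,0],[[-0.037,0.094,-0.204],0.341,0],[[-0.037,0.094,-0.204],0.341,0],[[-0.037,0.094,-0.204],0.341,0],[[-0.037,0.094,-0.204],0.341,0]])

```text
time_s: 3.45
tool_pos: [0.5075, -0.3254, 0.148]
eef_rot: [[-0.01, -1.0, -0.006], [0.003, -0.006, 1.0], [-1.0, 0.01, 0.003]]
ft_force: [0.4, 0.7, -0.3]
gripper_width: 0.206
```

```bash
python3 -c "
from h import *
go([.507,-.3425,.15],90.4)"
```

```text
now [ 0.5075 -0.3254  0.148 ] jaw 90.4 F [ 0.4  0.7 -0.3] grip mm 19.0 t 3.5 | shift [-0.002   0.0006 -0.0171] roll -0.001 tilt [-0.0099  0.0033]
```

Settle, then look from the top and wrist cameras to see where the held brush sits relative to the clips.

jog_arm(steps=[[[0.0,0,-0.017],0,0],[[0.0,0,-0.017],0,0],[[0.0,0,-0.017],0,0]])

```text
time_s: 3.7
tool_pos: [0.507, -0.3432, 0.1478]
eef_rot: [[-0.01, -1.0, -0.004], [0.004, -0.004, 1.0], [-1.0, 0.01, 0.004]]
ft_force: [0.5, 0.6, -1.1]
gripper_width: 0.204
```

Run:
```python
from h import *
go([.507,-.3425,.15],90.4)
grab('top','t2'); grab('wrist','w2'); grab('scene','s2')
a=cv2.imread('pics/t2.png')[120:280,330:500]; b=cv2.imread('pics/s2.png')[80:240,130:300]
cv2.imwrite('pics/c2.png',np.hstack([cv2.resize(a,(400,376)),cv2.resize(b,(400,376))]))
```

```text
now [ 0.507  -0.3432  0.1478] jaw 90.2 F [ 0.5  0.6 -1.1] grip mm 18.8 t 3.7 | shift [-0.0022  0.      0.0007] roll -0.003 tilt [-0.01    0.0038]
```

View pics/w2.png

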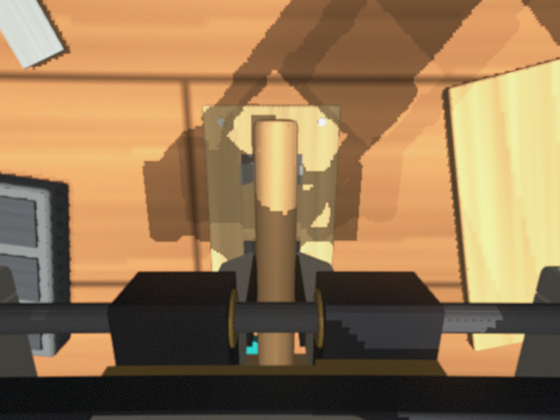

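View pics/c2.png

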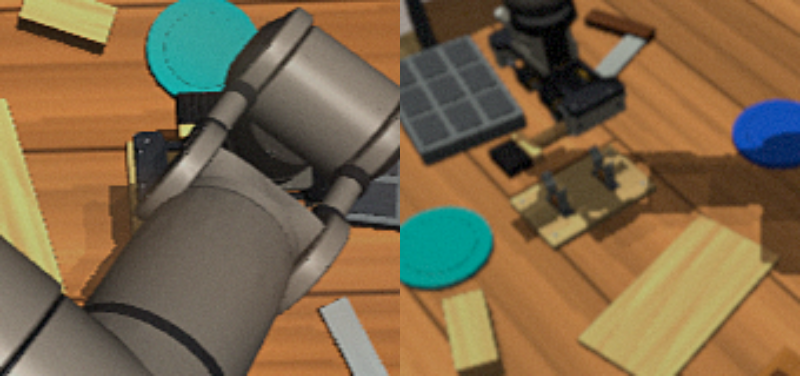

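The wrist view shows the handle tail at (277,120) above the clip board, with the near clip at about (250..300,165). Next I measure both in the same wrist frame.

Run:
```python
from h import *
X,im=cloud('w2'); z=X[...,2]
P=X[118:260,245:310].reshape(-1,3); P=P[P[:,2]>.1]
print(len(P),'x min',P[:,0].min())
for a in np.arange(.42,.5,.01):
    m=(P[:,0]>a)&(P[:,0]<a+.01)
    if m.sum()>5: print(round(a,2),'y',np.round([P[m,1].min(),P[m,1].max()],4),'top z',np.round(np.percentile(P[m,2],97),4))
b=(z>.007)&(z<.0165); b[:100]=0;b[250:]=0;b[:,:190]=0;b[:,360:]=0
Q=X[b]; print('board y range by x')
for a in np.arange(.42,.47,.01):
    m=(Q[:,0]>a)&(Q[:,0]<a+.01); print(round(a,2),np.round([Q[m,1].min(),Q[m,1].max()],4),'mid',Q[m,1].min()/2+Q[m,1].max()/2)
print('board xmin',np.percentile(Q[:,0],[0,.5,2]))
c=(z>.025)&(z<.075); c[:100]=0;c[230:]=0;c[:,:230]=0;c[:,315:]=0
C=X[c]; print('clip',len(C),C.min(0),C.max(0))
```

```text
6118 x min 0.4311154154369635
0.43 y [-0.352  -0.3322] top z 0.1469
0.44 y [-0.352  -0.3319] top z 0.147
0.45 y [-0.3517 -0.3318] top z 0.147
0.46 y [-0.3518 -0.332 ] top z 0.1469
0.47 y [-0.3515 -0.3316] top z 0.147
0.48 y [-0.3516 -0.3316] top z 0.1468
0.49 y [-0.3568 -0.3248] top z 0.1466
board y range by x
0.42 [-0.3996 -0.2899] mid -0.3447395884341563
0.43 [-0.3996 -0.2903] mid -0.344935944758995
0.44 [-0.3995 -0.2899] mid -0.34468914881080104
0.45 [-0.3997 -0.2896] mid -0.34464902961756516
0.46 [-0.3994 -0.2901] mid -0.3447432766965486
board xmin [0.42309359 0.42348809 0.42454014]
clip 399 [ 0.46262679 -0.36601694  0.03032724] [ 0.47685131 -0.32286858  0.06316064]
```

jog_arm(steps=[[[0.01,-0.003,-0.0035],0,0],[[0.03,-0.003,-0.0035],0,0],[[0.06,-0.003,-0.0035],0,0],[[0.075,-0.003,-0.0035],0,0],[[0.078,-0.003,-0.0035],0,0]], force=60)

```text
time_s: 4.27
tool_pos: [0.5089, -0.3424, 0.0663]
eef_rot: [[-0.015, -1.0, -0.009], [0.007, -0.009, 1.0], [-1.0, 0.014, 0.007]]
ft_force: [0.6, -1.1, 0.4]
gripper_width: 0.203
```

```bash
python3 -c "
from h import *
go([.5085,-.3463,.0468],90.4)"
```

```text
now [ 0.5089 -0.3424  0.0663] jaw 90.5 F [ 0.6 -1.1  0.4] grip mm 18.7 t 4.3 | shift [ 0.0195  0.0002 -0.0041] roll 0.002 tilt [-0.0145  0.0071]
```

jog_arm(steps=[[[0.0,0,-0.004],0,0],[[0.0,0,-0.004],0,0],[[0.0,0,-0.004],0,0]])

```text
time_s: 4.52
tool_pos: [0.5095, -0.3465, 0.0671]
eef_rot: [[-0.013, -1.0, -0.009], [0.006, -0.009, 1.0], [-1.0, 0.013, 0.007]]
ft_force: [-0.1, -0.2, -0.2]
gripper_width: 0.202
```

Run:
```python
from h import *
go([.509,-.3463,.0468],90.4)
grab('wrist','w3')
X,im=cloud('w3'); z=X[...,2]
P=X[110:280,235:320].reshape(-1,3); P=P[(P[:,2]>.05)&(abs(P[:,1]+.345)<.02)]
for a in np.arange(.42,.5,.01):
    m=(P[:,0]>a)&(P[:,0]<a+.01)
    if m.sum()>5: print(round(a,2),'y',np.round([P[m,1].min(),P[m,1].max()],4),'z',np.round(np.percentile(P[m,2],[50,97]),4), 'xmin',P[:,0].min())
b=(z>.007)&(z<.0165); b[:60]=0;b[250:]=0;b[:,:150]=0;b[:,400:]=0
Q=X[b]; 
for a in np.arange(.42,.47,.01):
    m=(Q[:,0]>a)&(Q[:,0]<a+.01); print(round(a,2),np.round([Q[m,1].min(),Q[m,1].max()],4),'mid',Q[m,1].min()/2+Q[m,1].max()/2)
```

```text
now [ 0.5095 -0.3465  0.0671] jaw 90.5 F [-0.1 -0.2 -0.2] grip mm 18.6 t 4.5 | shift [0.0203 0.0003 0.0001] roll 0.002 tilt [-0.0135  0.0064]
0.43 y [-0.3567 -0.3371] z [0.0641 0.0664] xmin 0.4333999286255415
0.44 y [-0.3563 -0.3368] z [0.0646 0.0666] xmin 0.4333999286255415
0.45 y [-0.3564 -0.3365] z [0.0645 0.0665] xmin 0.4333999286255415
0.46 y [-0.365 -0.326] z [0.0626 0.0663] xmin 0.4333999286255415
0.47 y [-0.3649 -0.3257] z [0.0631 0.1219] xmin 0.4333999286255415
0.48 y [-0.3562 -0.3362] z [0.0644 0.0663] xmin 0.4333999286255415
0.49 y [-0.365  -0.3251] z [0.0648 0.0785] xmin 0.4333999286255415
0.5 y [-0.3592 -0.3344] z [0.0644 0.0753] xmin 0.4333999286255415
0.42 [-0.3996 -0.2898] mid -0.3447011552064457
0.43 [-0.3997 -0.2901] mid -0.3448619986340332
0.44 [-0.3997 -0.2899] mid -0.34479154056875017
0.45 [-0.3997 -0.2896] mid -0.34465581303734233
0.46 [-0.3997 -0.2896] mid -0.34467244633596417
```

View pics/w3.png

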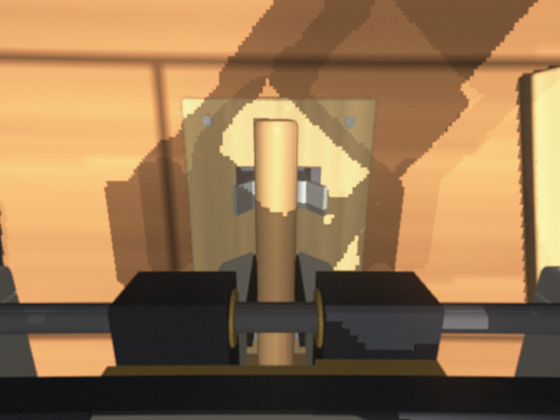

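The handle lies within 1 mm of the clip mid-line, so I press down.

jog_arm(steps=[[[0.005,0,0.001],0,0],[[0.01,0,0.001],0,0],[[0.014,0,0.001],0,0],[[0.018,0,0.001],0,0],[[0.021,0,0.001],0,0]])

```text
time_s: 4.98
tool_pos: [0.5096, -0.3453, 0.0478]
eef_rot: [[-0.012, -1.0, -0.009], [0.006, -0.009, 1.0], [-1.0, 0.012, 0.006]]
ft_force: [-7.3, 9.2, 34.3]
gripper_width: 0.203
```

```bash
python3 -c "
from h import *
go([.509,-.3455,.0468],90.4)"
```

```text
now [ 0.5096 -0.3453  0.0478] jaw 90.5 F [-7.3  9.2 34.3] grip mm 18.6 t 5.0 | shift [ 0.001   0.0006 -0.0002] roll 0.002 tilt [-0.0122  0.0058]
```

```bash
cat > hz.py <<'E'
from h import *
import sys
t=sys.argv[1]
go([.509,-.3455,.0468],90.4)
grab('wrist',t)
X,im=cloud(t); z=X[...,2]
P=X[100:330,225:330].reshape(-1,3); P=P[(P[:,2]>.03)&(abs(P[:,1]+.345)<.014)]
print('xmin',P[:,0].min())
for a in np.arange(.42,.6,.01):
    m=(P[:,0]>a)&(P[:,0]<a+.01)
    if m.sum()>5: print(round(a,2),'y',np.round([P[m,1].min(),P[m,1].max()],4),'z',np.round(np.percentile(P[m,2],[50,90,97]),4))
E
python3 hz.py w4
```

```text
now [ 0.5096 -0.3453  0.0478] jaw 90.5 F [-7.3  9.2 34.3] grip mm 18.6 t 5.0 | shift [ 0.001   0.0006 -0.0002] roll 0.002 tilt [-0.0122  0.0058]
xmin 0.4334564217720405
0.43 y [-0.355  -0.3353] z [0.0446 0.0464 0.047 ]
0.44 y [-0.3551 -0.3353] z [0.0451 0.0466 0.047 ]
0.45 y [-0.3553 -0.3353] z [0.0452 0.0466 0.0472]
0.46 y [-0.359 -0.331] z [0.046  0.0489 0.0497]
0.47 y [-0.359 -0.331] z [0.1077 0.1187 0.1215]
0.48 y [-0.3576 -0.3326] z [0.1142 0.1159 0.1181]
0.49 y [-0.359 -0.331] z [0.0459 0.0703 0.0761]
0.5 y [-0.3588 -0.3332] z [0.0462 0.0685 0.0739]
0.51 y [-0.3541 -0.3354] z [0.0453 0.0469 0.0491]
0.52 y [-0.3541 -0.3351] z [0.0417 0.0435 0.0439]
```

The handle top is at 0.047, so the axis is at about 0.037 and it is seated. Release and lift.

jog_arm(steps=[[[0,0,0],0,40],[[0,0,0],0,40],[[0,0,0],0,40],[[-0.01,0,0],0,40],[[-0.04,0,0],0,40]])

```text
time_s: 5.45
tool_pos: [0.5079, -0.3437, 0.0844]
eef_rot: [[-0.019, -1.0, -0.009], [0.012, -0.009, 1.0], [-1.0, 0.019, 0.012]]
ft_force: [0.5, 0.3, -0.3]
gripper_width: 0.394
```

jog_arm(steps=[[[-0.04,0,0],0,80],[[-0.08,0,0],0,80],[[-0.08,0,0],0,80]])

```text
time_s: 5.7
tool_pos: [0.5124, -0.3473, 0.1733]
eef_rot: [[-0.008, -1.0, -0.009], [0.002, -0.009, 1.0], [-1.0, 0.008, 0.002]]
ft_force: [1.4, -1.1, 1.3]
gripper_width: 0.568
```

```bash
python3 hz.py w5; python3 -c "
from h import *
go([.564,.091,.16],99.6)"
```

```text
now [ 0.5124 -0.3473  0.1733] jaw 90.5 F [ 1.4 -1.1  1.3] grip mm 52.3 t 5.7 | shift [0.1266 0.0023 0.0016] roll 0.002 tilt [-0.0084  0.0022]
xmin 0.4342958540825852
0.43 y [-0.3548 -0.3358] z [0.0449 0.0469 0.0475]
0.44 y [-0.3548 -0.3355] z [0.0451 0.0469 0.0474]
0.45 y [-0.3548 -0.3352] z [0.0452 0.0469 0.0475]
0.46 y [-0.3587 -0.3311] z [0.0463 0.0489 0.0497]
0.47 y [-0.3585 -0.3314] z [0.0463 0.0489 0.0496]
0.48 y [-0.359  -0.3329] z [0.2397 0.2411 0.2415]
0.49 y [-0.3548 -0.3352] z [0.0453 0.047  0.0474]
0.5 y [-0.3548 -0.335 ] z [0.0453 0.047  0.0475]
0.51 y [-0.3538 -0.3348] z [0.0455 0.0469 0.0473]
0.52 y [-0.3538 -0.3346] z [0.0454 0.0469 0.0475]
0.53 y [-0.3589 -0.331 ] z [0.0455 0.0473 0.049 ]
0.54 y [-0.3586 -0.3311] z [0.0468 0.0493 0.0502]
0.55 y [-0.3587 -0.331 ] z [0.0461 0.0484 0.0494]
0.56 y [-0.359  -0.3312] z [0.046  0.0475 0.0479]
0.57 y [-0.3589 -0.3312] z [0.0468 0.0477 0.0481]
0.58 y [-0.3589 -0.331 ] z [0.0457 0.0465 0.0469]
0.59 y [-0.359  -0.3316] z [0.0456 0.0465 0.047 ]
now [ 0.5114 -0.3465  0.1698] jaw 90.5 F [ 0.7 -0.2  0.3] grip mm 56.3 t 5.8 | shift [ 0.0114 -0.0568  0.4369] roll -0.158 tilt [-0.0116  0.005 ]
```

View pics/w5.png

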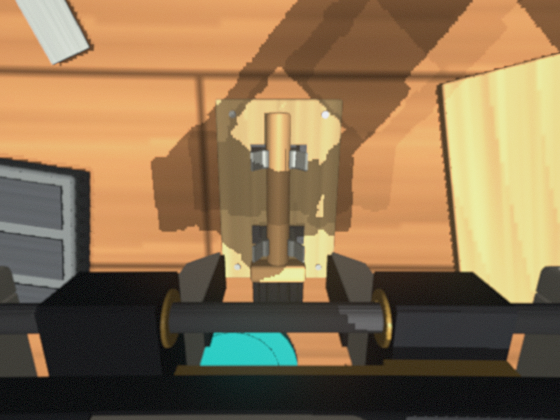

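The brush sits level in both clips, with its axis at about 0.037 and its middle about 1 mm off. Now for the pad: I'll hover above it and park it first.

```bash
python3 -c "
from h import *
go([.52,.323,.175],90.5)"
```

```text
now [ 0.5114 -0.3465  0.1698] jaw 90.5 F [ 0.7 -0.2  0.3] grip mm 56.3 t 5.8 | shift [-0.002  -0.0147  0.6694] roll 0.0 tilt [-0.0116  0.005 ]
```

jog_arm(steps=[[[-0.002,-0.015,0.669],0,80],[[-0.002,-0.015,0.669],0,80],[[-0.002,-0.015,0.669],0,80],[[-0.002,-0.015,0.669],0,80],[[-0.002,-0.015,0.669],0,80]])

```text
time_s: 6.17
tool_pos: [0.5119, -0.1345, 0.1671]
eef_rot: [[-0.013, -1.0, -0.008], [0.006, -0.009, 1.0], [-1.0, 0.013, 0.006]]
ft_force: [1.2, 0.1, 0.3]
gripper_width: 0.802
```

jog_arm(steps=[[[-0.002,-0.01,0.46],0,80],[[-0.002,-0.01,0.46],0,80],[[-0.002,-0.01,0.46],0,80],[[-0.002,-0.01,0.46],0,80],[[-0.002,-0.01,0.46],0,80]])

```text
time_s: 6.58
tool_pos: [0.5144, 0.0738, 0.169]
eef_rot: [[-0.014, -1.0, -0.008], [0.006, -0.008, 1.0], [-1.0, 0.014, 0.006]]
ft_force: [0.5, 1.2, -0.6]
gripper_width: 0.801
```

```bash
python3 -c "
from h import *
go([.52,.323,.175],90.5)"
```

```text
now [0.5144 0.0738 0.169 ] jaw 90.5 F [ 0.5  1.2 -0.6] grip mm 73.7 t 6.6 | shift [-0.0047 -0.0076  0.2491] roll -0.001 tilt [-0.014   0.0055]
```

jog_arm(steps=[[[-0.005,-0.008,0.249],0,80],[[-0.005,-0.008,0.249],0,80],[[-0.005,-0.008,0.249],0,80],[[-0.005,-0.008,0.249],0,80],[[-0.005,-0.008,0.249],0,80]])

```text
time_s: 7.0
tool_pos: [0.5187, 0.282, 0.1737]
eef_rot: [[-0.015, -1.0, -0.008], [0.005, -0.008, 1.0], [-1.0, 0.015, 0.005]]
ft_force: [0.7, -1.0, 0.7]
gripper_width: 0.802
```

jog_arm(steps=[[[0,0,0.041],0,80],[[0,0,0.041],0,80],[[0,0,0.041],0,80]])

```text
time_s: 7.25
tool_pos: [0.5172, 0.3252, 0.1726]
eef_rot: [[-0.017, -1.0, -0.012], [0.004, -0.012, 1.0], [-1.0, 0.017, 0.004]]
ft_force: [-1.6, -0.6, -0.5]
gripper_width: 0.799
```

Run:
```python
from h import *
go([.52,.323,.175],90.5)
grab('wrist','w6')
```

```text
now [0.5172 0.3252 0.1726] jaw 90.7 F [-1.6 -0.6 -0.5] grip mm 73.5 t 7.2 | shift [-0.0025 -0.0027 -0.0022] roll 0.003 tilt [-0.0169  0.0041]
```

View pics/w6.png

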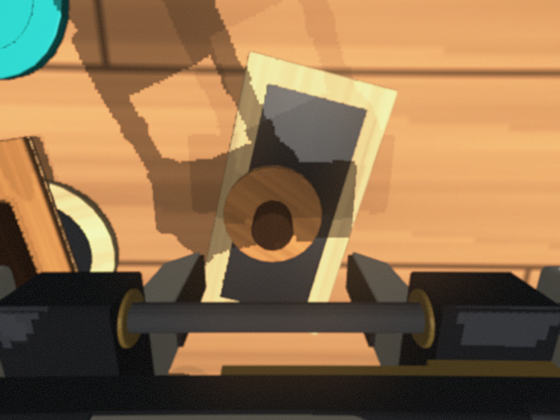

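The pad's knob is at (272,225), on its disc at (273,214), on the black rectangle. I'll measure it in the wrist frame, along with the board.

Run:
```python
from h import *
from scipy.optimize import least_squares
X,im=cloud('w6'); z=X[...,2]; R=X[150:270,210:335].reshape(-1,3)
def circ(P,r):
    h=cv2.convexHull((P*1000).astype(np.float32))[:,0]; return least_squares(lambda p:np.hypot(*(h-p[:2]).T)-p[2],[*P.mean(0)*1000,r],loss='soft_l1').x
P=R[(R[:,2]>.02)&(R[:,2]<.028)]; print('disc',circ(P[:,:2],45))
P=R[(R[:,2]>.0655)&(R[:,2]<.075)]; print('knob top',circ(P[:,:2],17),np.median(P[:,2]))
b=(z>.006)&(z<.035); b[:40]=0; b[300:]=0; b[:,:195]=0; b[:,405:]=0
Q=X[b]; r=cv2.minAreaRect((Q[:,:2]*1000).astype(np.float32)); print(r)
go([.5265,.324,.047],90.7)
```

```text
disc [527.38314761 323.41421298  44.52670244]
knob top [527.31942928 323.45128001  16.0383096 ] 0.06861965405524761
((518.2825317382812, 338.9919128417969), (130.14627075195312, 236.47633361816406), 76.8887939453125)
now [0.5176 0.3235 0.1728] jaw 90.6 F [ 0.5 -0.1 -0.8] grip mm 73.7 t 7.3 | shift [ 1.256e-01 -1.110e-02 -1.000e-04] roll -0.002 tilt [-0.0169  0.0037]
```

jog_arm(steps=[[[0.02,-0.012,0],0,80],[[0.06,-0.012,0],0,80],[[0.1,-0.012,0],0,80],[[0.118,-0.012,0],0,80],[[0.125,-0.012,0],0,80]], force=25)

```text
time_s: 7.72
tool_pos: [0.5254, 0.3211, 0.0434]
eef_rot: [[-0.024, -1.0, -0.008], [0.0, -0.008, 1.0], [-1.0, 0.024, 0.0]]
ft_force: [1.1, -0.6, -0.6]
gripper_width: 0.8
```

jog_arm(steps=[[[0,0,0],0,50],[[0,0,0],0,20],[[0,0,0],0,0],[[0,0,0],0,0],[[0,0,0],0,0]])

```text
time_s: 8.13
tool_pos: [0.5263, 0.3214, 0.0451]
eef_rot: [[-0.021, -1.0, -0.008], [0.001, -0.008, 1.0], [-1.0, 0.021, 0.001]]
ft_force: [-0.2, -0.6, 0.8]
gripper_width: 0.484
```

Run:
```python
from h import *
go([.5272,.3235,.047],90.7)
```

```text
now [0.5263 0.3214 0.0451] jaw 90.5 F [-0.2 -0.6  0.8] grip mm 44.5 t 8.1 | shift [-0.0019 -0.0009  0.0021] roll -0.004 tilt [-0.0214  0.0013]
```

jog_arm(steps=[[[0,0,0.001],0,0],[[0,0,0.001],0,0],[[0,0,0.001],0,0],[[0,0,0.001],0,0],[[0,0,0.001],0,0]])

```text
time_s: 8.55
tool_pos: [0.5269, 0.3229, 0.0463]
eef_rot: [[-0.019, -1.0, -0.008], [0.002, -0.008, 1.0], [-1.0, 0.019, 0.002]]
ft_force: [-0.6, 0.0, 5.3]
gripper_width: 0.366
```

jog_arm(steps=[[[-0.01,0,0],0,0],[[-0.05,0,0],0,0],[[-0.09,0,0],0,0],[[-0.11,0,0],0,0]])

```text
time_s: 8.88
tool_pos: [0.5303, 0.3233, 0.1613]
eef_rot: [[-0.014, -1.0, -0.008], [0.005, -0.008, 1.0], [-1.0, 0.014, 0.005]]
ft_force: [1.5, 0.3, -1.5]
gripper_width: 0.364
```

Run:
```python
from h import *
go([.514,-.113,.16],90.5)
```

```text
now [0.5303 0.3233 0.1613] jaw 90.5 F [ 1.5  0.3 -1.5] grip mm 33.5 t 8.9 | shift [-0.0005  0.02   -0.4362] roll -0.0 tilt [-0.0143  0.0046]
```

Gripped at 33.5 mm. Carry it to the bare board.

jog_arm(steps=[[[0,0.02,-0.436],0,0],[[0,0.02,-0.436],0,0],[[0,0.02,-0.436],0,0],[[0,0.02,-0.436],0,0],[[0,0.02,-0.436],0,0]])

```text
time_s: 9.3
tool_pos: [0.5211, 0.1128, 0.1583]
eef_rot: [[-0.014, -1.0, -0.009], [0.004, -0.009, 1.0], [-1.0, 0.014, 0.005]]
ft_force: [0.9, -0.4, -0.8]
gripper_width: 0.365
```

jog_arm(steps=[[[0,0.01,-0.23],0,0],[[0,0.01,-0.23],0,0],[[0,0.01,-0.23],0,0],[[0,0.01,-0.23],0,0],[[0,0.01,-0.23],0,0]])

```text
time_s: 9.72
tool_pos: [0.5135, -0.0956, 0.1579]
eef_rot: [[-0.014, -1.0, -0.009], [0.004, -0.009, 1.0], [-1.0, 0.014, 0.005]]
ft_force: [0.3, -0.2, -1.9]
gripper_width: 0.366
```

Run:
```python
from h import *
go([.514,-.113,.06],90.5)
```

```text
now [ 0.5135 -0.0956  0.1579] jaw 90.5 F [ 0.3 -0.2 -1.9] grip mm 33.7 t 9.7 | shift [ 0.0978 -0.0018 -0.0179] roll 0.001 tilt [-0.0144  0.0044]
```

jog_arm(steps=[[[0.02,-0.002,-0.018],0,0],[[0.06,-0.002,-0.018],0,0],[[0.09,-0.002,-0.018],0,0],[[0.104,-0.002,-0.018],0,0],[[0.104,-0.002,-0.018],0,0]])

```text
time_s: 10.13
tool_pos: [0.5116, -0.1125, 0.0507]
eef_rot: [[-0.021, -1.0, -0.009], [0.007, -0.009, 1.0], [-1.0, 0.021, 0.007]]
ft_force: [-0.5, 0.1, -1.8]
gripper_width: 0.368
```

Run:
```python
from h import *
go([.514,-.113,.0465],90.5)
```

```text
now [ 0.5116 -0.1125  0.0507] jaw 90.5 F [-0.5  0.1 -1.8] grip mm 33.8 t 10.1 | shift [ 0.0041 -0.0025 -0.0005] roll -0.0 tilt [-0.0214  0.0071]
```

jog_arm(steps=[[[0.003,0,0],0,0],[[0.004,0,0],0,0],[[0.0045,0,0],0,0]])

```text
time_s: 10.38
tool_pos: [0.5122, -0.1125, 0.0472]
eef_rot: [[-0.02, -1.0, -0.009], [0.006, -0.009, 1.0], [-1.0, 0.02, 0.007]]
ft_force: [0.4, 0.2, -1.8]
gripper_width: 0.366
```

jog_arm(steps=[[[0,0,0],0,60],[[0,0,0],0,80],[[0,0,0],0,80],[[0,0,0],0,80],[[0,0,0],0,80]])

```text
time_s: 10.8
tool_pos: [0.5124, -0.1126, 0.0476]
eef_rot: [[-0.019, -1.0, -0.009], [0.006, -0.009, 1.0], [-1.0, 0.019, 0.006]]
ft_force: [0.5, 1.1, -0.0]
gripper_width: 0.675
```

jog_arm(steps=[[[-0.02,0,0],0,80],[[-0.06,0,0],0,80],[[-0.1,0,0],0,80],[[-0.12,0,0],0,80],[[-0.12,0,0],0,80]])

```text
time_s: 11.22
tool_pos: [0.5173, -0.1142, 0.1729]
eef_rot: [[-0.01, -1.0, -0.009], [0.003, -0.009, 1.0], [-1.0, 0.01, 0.003]]
ft_force: [1.0, -0.6, -0.8]
gripper_width: 0.798
```

Run:
```python
from h import *
go([.564,.0915,.175],99.7)
grab('wrist','w7')
```

```text
now [ 0.5173 -0.1142  0.1729] jaw 90.5 F [ 1.  -0.6 -0.8] grip mm 73.4 t 11.2 | shift [-0.002  -0.0487  0.2053] roll -0.16 tilt [-0.0096  0.0026]
```

View pics/w7.png

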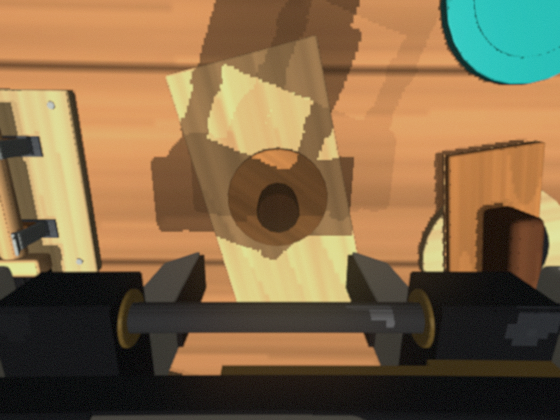

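The pad lies flat on the bare board, disc at about (278,197). Next is the float.

jog_arm(steps=[[[-0.002,-0.049,0.205],-0.16,80],[[-0.002,-0.049,0.205],-0.16,80],[[-0.002,-0.049,0.205],-0.16,80],[[-0.002,-0.049,0.205],-0.16,80],[[-0.002,-0.049,0.205],-0.16,80]])

```text
time_s: 11.68
tool_pos: [0.5618, 0.0912, 0.1707]
eef_rot: [[-0.016, -0.986, -0.168], [0.004, -0.168, 0.986], [-1.0, 0.016, 0.007]]
ft_force: [1.1, 0.1, -0.4]
gripper_width: 0.799
```

jog_arm(steps=[[[0,0,0.004],0,80],[[0,0,0.004],0,80]])

```text
time_s: 11.85
tool_pos: [0.5601, 0.0977, 0.1687]
eef_rot: [[-0.02, -0.985, -0.172], [0.004, -0.172, 0.985], [-1.0, 0.019, 0.007]]
ft_force: [-0.2, -0.4, 0.3]
gripper_width: 0.799
```

Run:
```python
from h import *
from scipy.optimize import least_squares
go([.564,.0915,.175],99.7)
grab('wrist','w8')
X,im=cloud('w8'); z=X[...,2]; R=X[60:290,205:355].reshape(-1,3)
for lo,hi in ((.02,.03),(.062,.076)):
    P=R[(R[:,2]>lo)&(R[:,2]<hi)]; r=cv2.minAreaRect((P[:,:2]*1000).astype(np.float32)); print(r,np.median(P[:,2]))
```

```text
now [0.5601 0.0977 0.1687] jaw 99.9 F [-0.2 -0.4  0.3] grip mm 73.5 t 11.8 | shift [-0.0064 -0.0027 -0.0067] roll 0.004 tilt [-0.0199  0.004 ]
((554.504638671875, 88.20707702636719), (178.25953674316406, 80.13069915771484), 9.382707595825195) 0.024908412398020052
((564.7715454101562, 89.90868377685547), (98.50163269042969, 26.009553909301758), 9.342540740966797) 0.06847111405354196
```

View pics/w8.png

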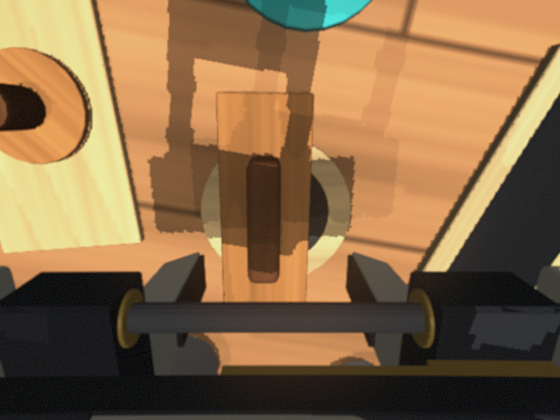

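jog_arm(steps=[[[0.02,-0.006,-0.009],0.008,80],[[0.06,-0.006,-0.009],0.008,80],[[0.1,-0.006,-0.009],0.008,80],[[0.12,-0.006,-0.009],0.008,80],[[0.12,-0.006,-0.009],0.008,80]], force=35)

```text
time_s: 12.32
tool_pos: [0.5613, 0.0861, 0.0436]
eef_rot: [[-0.03, -0.987, -0.16], [0.003, -0.16, 0.987], [-1.0, 0.03, 0.008]]
ft_force: [-0.3, -0.4, 0.9]
gripper_width: 0.801
```

Run:
```python
from h import *
go([.5648,.0905,.0465],99.4)
```

```text
now [0.5613 0.0861 0.0436] jaw 99.2 F [-0.3 -0.4  0.9] grip mm 73.7 t 12.3 | shift [-0.003  -0.0041  0.0038] roll -0.003 tilt [-0.0304  0.0029]
```

jog_arm(steps=[[[-0.003,-0.004,0.004],0,60],[[-0.003,-0.004,0.004],0,40],[[-0.003,-0.004,0.004],0,20],[[-0.003,-0.004,0.004],0,0],[[-0.003,-0.004,0.004],0,0]])

```text
time_s: 12.73
tool_pos: [0.5655, 0.0906, 0.0479]
eef_rot: [[-0.028, -0.987, -0.16], [0.003, -0.16, 0.987], [-1.0, 0.027, 0.007]]
ft_force: [-0.2, -0.0, -0.2]
gripper_width: 0.488
```

jog_arm(steps=[[[0,0,0],0,0],[[0,0,0],0,0],[[0,0,0],0,0],[[0,0,0],0,0],[[0,0,0],0,0]])

```text
time_s: 13.15
tool_pos: [0.5657, 0.0907, 0.0485]
eef_rot: [[-0.027, -0.987, -0.16], [0.003, -0.161, 0.987], [-1.0, 0.026, 0.007]]
ft_force: [-1.3, 0.1, 6.4]
gripper_width: 0.282
```

jog_arm(steps=[[[-0.01,0,0],0,0],[[-0.05,0,0],0,0],[[-0.09,0,0],0,0],[[-0.1,0,0],0,0]])

```text
time_s: 13.48
tool_pos: [0.5712, 0.0906, 0.1547]
eef_rot: [[-0.018, -0.987, -0.161], [0.003, -0.161, 0.987], [-1.0, 0.017, 0.006]]
ft_force: [2.4, 0.1, -1.3]
gripper_width: 0.284
```

Run:
```python
from h import *
go([.5245,.3385,.15],76.7)
grab('wrist','w9')
X,im=cloud('w9'); z=X[...,2]; R=X[0:290,180:360].reshape(-1,3); o=np.array(get_obs()['tool_pos'])
P=R[(R[:,2]>.135)&(R[:,2]<.18)]; print(len(P)); r=cv2.minAreaRect((P[:,:2]*1000).astype(np.float32)); print(r)
P=R[(R[:,2]>.08)&(R[:,2]<.16)]; print(np.percentile(P[:,2],[2,10,50,90]),P[:,0].min(),P[:,0].max())
```

```text
now [0.5712 0.0906 0.1547] jaw 99.2 F [ 2.4  0.1 -1.3] grip mm 26.1 t 13.5 | shift [0.0063 0.0061 0.2522] roll 0.393 tilt [-0.0179  0.003 ]
8614
((542.5567016601562, 86.44125366210938), (43.73155212402344, 59.67033386230469), 9.001826286315918)
[0.12897067 0.12961329 0.13058548 0.13167622] 0.46646266005677284 0.5808710560764543
```

View pics/w9.png

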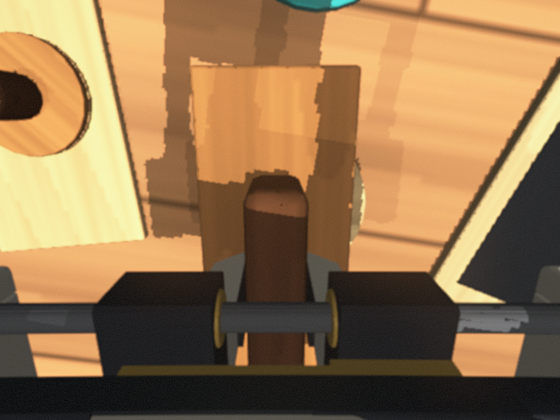

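The float is held at 26 mm and hanging level. Carry it to its board.

jog_arm(steps=[[[-0.006,0.006,0.252],0.393,0],[[-0.006,0.006,0.252],0.393,0],[[-0.006,0.006,0.252],0.393,0],[[-0.006,0.006,0.252],0.393,0],[[-0.006,0.006,0.252],0.393,0]])

```text
time_s: 13.95
tool_pos: [0.5325, 0.2886, 0.1577]
eef_rot: [[-0.02, -0.972, 0.233], [0.002, 0.233, 0.973], [-1.0, 0.02, -0.003]]
ft_force: [0.9, 0.7, -2.6]
gripper_width: 0.278
```

Run:
```python
from h import *
go([.526,.338,.11],76.7)
```

```text
now [0.5325 0.2886 0.1577] jaw 76.5 F [ 0.9  0.7 -2.6] grip mm 25.5 t 13.9 | shift [0.0479 0.0169 0.0467] roll -0.003 tilt [-0.0198  0.0021]
```

jog_arm(steps=[[[0.01,0.017,0.047],0,0],[[0.03,0.017,0.047],0,0],[[0.04,0.017,0.047],0,0],[[0.05,0.017,0.047],0,0],[[0.05,0.017,0.047],0,0]])

```text
time_s: 14.37
tool_pos: [0.5245, 0.3366, 0.1046]
eef_rot: [[-0.025, -0.972, 0.233], [-0.001, 0.233, 0.972], [-1.0, 0.024, -0.007]]
ft_force: [0.2, -0.5, -2.0]
gripper_width: 0.281
```

Run:
```python
from h import *
go([.526,.338,.0485],76.7)
grab('wrist','w10')
```

```text
now [0.5245 0.3366 0.1046] jaw 76.5 F [ 0.2 -0.5 -2. ] grip mm 25.8 t 14.4 | shift [ 0.056  -0.0025  0.0021] roll -0.003 tilt [-0.0254 -0.001 ]
```

View pics/w10.png

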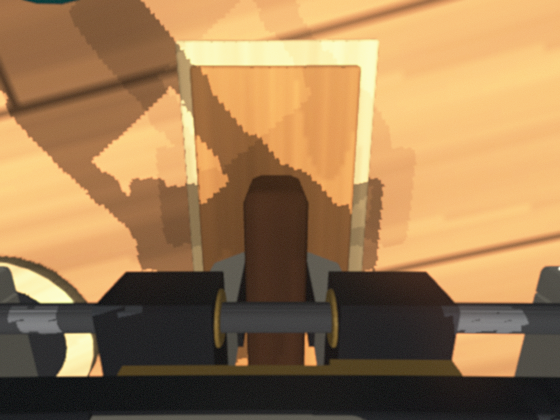

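The float hangs over its board and looks laterally centred. I'll check its edges numerically against the board's.

```bash
cat > fb.py <<'E'
from h import *
import sys
X,im=cloud(sys.argv[1]); z=X[...,2]; lo,hi=float(sys.argv[2]),float(sys.argv[3])
a=np.radians(-13.2); d=np.array([np.cos(a),np.sin(a)]); n=np.array([-d[1],d[0]]); c=np.array([.5255,.338])
S=X[20:260,150:410].reshape(-1,3)
for nm,P in (('board',S[(S[:,2]>.008)&(S[:,2]<.016)]),('float',S[(S[:,2]>lo)&(S[:,2]<hi)])):
    q=(P[:,:2]-c)@d; w=(P[:,:2]-c)@n; print(nm,len(P),'end',np.percentile(q,[.2,1]))
    for s in np.arange(-.13,-.02,.02):
        m=(q>s)&(q<s+.02)
        if m.sum()>10: print('  ',round(s,2),np.round([w[m].min(),w[m].max(),(w[m].min()+w[m].max())/2],4), 'z',np.round(np.median(P[m,2]),4))
E
python3 fb.py w10 .07 .09
```

```text
board 9965 end [-0.12499342 -0.12447328]
   -0.13 [-0.0661  0.0647 -0.0007] z 0.0127
   -0.11 [-0.0657  0.0643 -0.0007] z 0.0127
   -0.09 [-0.0657  0.0641 -0.0008] z 0.0128
   -0.07 [-0.0654  0.0647 -0.0004] z 0.0129
   -0.05 [-0.0657  0.0641 -0.0008] z 0.0129
   -0.03 [-0.0657  0.0643 -0.0007] z 0.0129
float 25637 end [-0.10090949 -0.10032245]
   -0.11 [-0.0411  0.0387 -0.0012] z 0.0806
   -0.09 [-0.0412  0.0388 -0.0012] z 0.0808
   -0.07 [-0.0413  0.0388 -0.0013] z 0.0809
   -0.05 [-0.0413  0.039  -0.0012] z 0.0809
   -0.03 [-0.0412  0.0387 -0.0012] z 0.081
```

jog_arm(steps=[[[0.02,-0.002,0.001],0,0],[[0.04,-0.002,0.001],0,0],[[0.05,-0.002,0.001],0,0],[[0.054,-0.002,0.001],0,0],[[0.055,-0.002,0.001],0,0]])

```text
time_s: 14.83
tool_pos: [0.5267, 0.3362, 0.0511]
eef_rot: [[-0.024, -0.972, 0.235], [-0.0, 0.235, 0.972], [-1.0, 0.023, -0.006]]
ft_force: [-0.1, -0.2, -2.0]
gripper_width: 0.285
```

```bash
python3 - <<'E'
from h import *
go([.526,.338,.0485],76.7)
grab('wrist','w11')
E
python3 fb.py w11 .019 .045
```

```text
now [0.5267 0.3362 0.0511] jaw 76.4 F [-0.1 -0.2 -2. ] grip mm 26.2 t 14.8 | shift [0.0026 0.001  0.0016] roll -0.005 tilt [-0.0237 -0.0002]
board 26933 end [-0.1204534  -0.11996798]
   -0.13 [-0.062   0.0645  0.0013] z 0.0128
   -0.11 [-0.0649  0.0643 -0.0003] z 0.0129
   -0.09 [-0.0662  0.0647 -0.0008] z 0.0128
   -0.07 [-0.0658  0.0643 -0.0008] z 0.0129
   -0.05 [-0.0654  0.0641 -0.0006] z 0.0129
   -0.03 [-0.0661  0.0645 -0.0008] z 0.0129
float 25927 end [-0.098701   -0.09810267]
   -0.11 [-0.0405  0.0394 -0.0006] z 0.027
   -0.09 [-0.0407  0.0395 -0.0006] z 0.0272
   -0.07 [-0.0409  0.0395 -0.0007] z 0.0273
   -0.05 [-0.0412  0.0392 -0.001 ] z 0.0274
   -0.03 [-0.0411  0.0388 -0.0011] z 0.0275
```

Lateral offset is within 0.5 mm and 2.5 mm of drop remains. Lower, release and lift.

jog_arm(steps=[[[0.002,0.001,0],0,0],[[0.003,0.001,0],0,0],[[0.003,0.001,0],0,0]])

```text
time_s: 15.13
tool_pos: [0.5262, 0.337, 0.0494]
eef_rot: [[-0.022, -0.972, 0.235], [0.001, 0.235, 0.972], [-1.0, 0.021, -0.004]]
ft_force: [0.4, 0.7, -1.1]
gripper_width: 0.278
```

jog_arm(steps=[[[0,0,0],0,40],[[0,0,0],0,70],[[0,0,0],0,70],[[0,0,0],0,70],[[0,0,0],0,70]])

```text
time_s: 15.55
tool_pos: [0.5263, 0.3371, 0.0496]
eef_rot: [[-0.021, -0.972, 0.235], [0.001, 0.235, 0.972], [-1.0, 0.021, -0.004]]
ft_force: [-0.1, -0.8, 0.1]
gripper_width: 0.596
```

jog_arm(steps=[[[-0.02,0,0],0,80],[[-0.06,0,0],0,80],[[-0.1,0,0],0,80],[[-0.12,0,0],0,80],[[-0.12,0,0],0,80]])

```text
time_s: 15.97
tool_pos: [0.5313, 0.3382, 0.1758]
eef_rot: [[-0.012, -0.972, 0.235], [0.006, 0.235, 0.972], [-1.0, 0.013, 0.003]]
ft_force: [0.2, 0.2, 0.4]
gripper_width: 0.801
```

```bash
python3 - <<'E'
from h import *
go([.513,-.113,.175],90.5)
grab('wrist','w12')
E
python3 fb.py w12 .019 .045
```

```text
now [0.5313 0.3382 0.1758] jaw 76.4 F [0.2 0.2 0.4] grip mm 73.7 t 16.0 | shift [-0.0016 -0.0881 -0.4429] roll -0.246 tilt [-0.0116  0.0056]
board 13949 end [-0.12476527 -0.12416488]
   -0.13 [-0.0652  0.0643 -0.0005] z 0.0126
   -0.11 [-0.0652  0.0639 -0.0007] z 0.0128
   -0.09 [-0.0654  0.0641 -0.0006] z 0.0129
   -0.07 [-0.0656  0.0643 -0.0007] z 0.0129
   -0.05 [-0.0658  0.064  -0.0009] z 0.013
   -0.03 [-0.0657  0.0645 -0.0006] z 0.013
float 12555 end [-0.09970142 -0.09878158]
   -0.11 [-0.0394  0.0399  0.0003] z 0.0246
   -0.09 [-0.0398  0.0401  0.0002] z 0.0249
   -0.07 [-0.0398  0.0401  0.0002] z 0.0249
   -0.05 [-0.04    0.0399 -0.    ] z 0.0249
   -0.03 [-0.04  0.04 -0.  ] z 0.0249
```

View pics/w12.png

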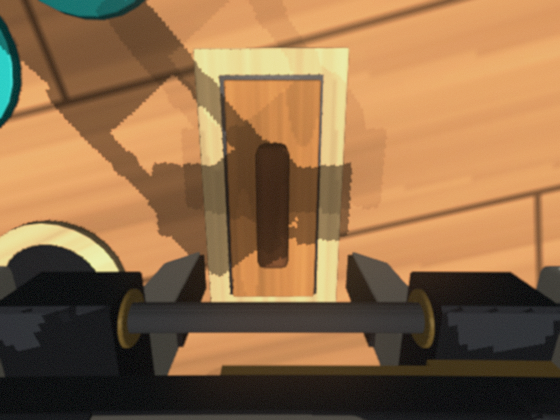

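The float lies on its silhouette, which shows as an even thin border at (222..322, 76..295); error is about 1 mm. Heading back, I'll view the empty round board on the way.

Run:
```python
from h import *
go([.56,.102,.175],90.5)
```

```text
now [0.5301 0.3376 0.1726] jaw 76.4 F [-0.3  0.2 -0.4] grip mm 73.6 t 16.0 | shift [-0.0037 -0.0843 -0.222 ] roll -0.246 tilt [-0.0158  0.0036]
```

jog_arm(steps=[[[-0.004,-0.084,-0.222],-0.246,80],[[-0.004,-0.084,-0.222],-0.246,80],[[-0.004,-0.084,-0.222],-0.246,80],[[-0.004,-0.084,-0.222],-0.246,80],[[-0.004,-0.084,-0.222],-0.246,80]])

```text
time_s: 16.43
tool_pos: [0.5545, 0.1321, 0.1729]
eef_rot: [[-0.019, -1.0, -0.01], [0.003, -0.01, 1.0], [-1.0, 0.019, 0.003]]
ft_force: [1.6, 0.9, -0.5]
gripper_width: 0.796
```

jog_arm(steps=[[[0,-0.006,-0.03],0,80],[[0,-0.006,-0.03],0,80],[[0,-0.006,-0.03],0,80]])

```text
time_s: 16.68
tool_pos: [0.5602, 0.1005, 0.171]
eef_rot: [[-0.022, -1.0, -0.006], [0.003, -0.006, 1.0], [-1.0, 0.022, 0.004]]
ft_force: [-0.8, 0.3, -0.1]
gripper_width: 0.799
```

Run:
```python
from h import *
from scipy.optimize import least_squares
go([.513,-.113,.175],90.5)
grab('wrist','w13')
X,im=cloud('w13'); z=X[...,2]; R=X[100:290].reshape(-1,3)
d=np.hypot(R[:,0]-.567,R[:,1]-.102); P=R[(R[:,2]>.009)&(R[:,2]<.016)&(d<.078)]
h=cv2.convexHull((P[:,:2]*1000).astype(np.float32))[:,0]; f=least_squares(lambda p:np.hypot(*(h-p[:2]).T)-70,[567,102],loss='soft_l1'); print(f.x,np.ptp(h,0))
```

```text
now [0.5602 0.1005 0.171 ] jaw 90.3 F [-0.8  0.3 -0.1] grip mm 73.6 t 16.7 | shift [-0.0037  0.0486 -0.2132] roll -0.003 tilt [-0.0218  0.0035]
[568.76489338 100.58704706] [139.10422 138.81787]
```

View pics/w13.png

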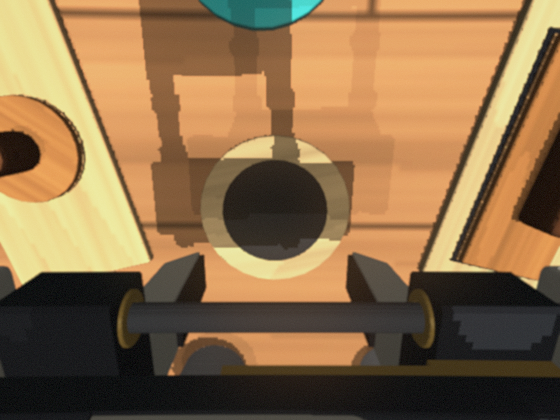

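The empty round board is fully visible, centre near (275,208), at (0.568, 0.101). Now to the pad.

jog_arm(steps=[[[-0.004,0.049,-0.213],0,80],[[-0.004,0.049,-0.213],0,80],[[-0.004,0.049,-0.213],0,80],[[-0.004,0.049,-0.213],0,80],[[-0.004,0.049,-0.213],0,80]])

```text
time_s: 17.15
tool_pos: [0.5146, -0.1007, 0.1748]
eef_rot: [[-0.022, -1.0, -0.011], [0.004, -0.011, 1.0], [-1.0, 0.022, 0.005]]
ft_force: [0.5, -0.9, 0.3]
gripper_width: 0.799
```

jog_arm(steps=[[[0,0,-0.007],0,80],[[0,0,-0.007],0,80],[[0,0,-0.007],0,80]])

```text
time_s: 17.4
tool_pos: [0.5147, -0.1063, 0.1743]
eef_rot: [[-0.023, -1.0, -0.011], [0.005, -0.011, 1.0], [-1.0, 0.023, 0.006]]
ft_force: [-0.2, 0.6, 0.9]
gripper_width: 0.795
```

Run:
```python
from h import *
from scipy.optimize import least_squares
grab('wrist','w14')
X,im=cloud('w14'); R=X[100:290,200:350].reshape(-1,3)
def circ(P,r):
    h=cv2.convexHull((P*1000).astype(np.float32))[:,0]; return least_squares(lambda p:np.hypot(*(h-p[:2]).T)-p[2],[*P.mean(0)*1000,r],loss='soft_l1').x
for lo,hi,r in ((.02,.03,45),(.0655,.075,17)):
    P=R[(R[:,2]>lo)&(R[:,2]<hi)]; c=circ(P[:,:2],r); print(c)
go([c[0]/1000,c[1]/1000,.047],90.5)
```

```text
[ 512.90620173 -111.79663977   44.57344679]
[ 512.52803039 -111.97136647   16.09192268]
now [ 0.5149 -0.1057  0.1744] jaw 90.7 F [-0.1  0.4 -0. ] grip mm 73.3 t 17.4 | shift [ 0.1274 -0.0005 -0.0069] roll 0.004 tilt [-0.0229  0.0053]
```

jog_arm(steps=[[[0.02,0,-0.007],0,80],[[0.06,0,-0.007],0,80],[[0.1,0,-0.007],0,80],[[0.12,0,-0.007],0,80],[[0.124,0,-0.007],0,80]], force=25)

```text
time_s: 17.87
tool_pos: [0.5099, -0.1088, 0.0465]
eef_rot: [[-0.03, -0.999, -0.016], [0.008, -0.016, 1.0], [-1.0, 0.03, 0.009]]
ft_force: [-1.0, -0.0, 0.9]
gripper_width: 0.801
```

Run:
```python
from h import *
go([.5127,-.1121,.047],90.5)
```

```text
now [ 0.5099 -0.1088  0.0465] jaw 90.9 F [-1.  -0.   0.9] grip mm 73.7 t 17.9 | shift [-0.0007 -0.0028 -0.0034] roll 0.007 tilt [-0.0304  0.0084]
```

jog_arm(steps=[[[0,-0.003,-0.003],0,60],[[0,-0.003,-0.003],0,30],[[0,-0.003,-0.003],0,0],[[0,-0.003,-0.003],0,0],[[0,-0.003,-0.003],0,0]])

```text
time_s: 18.28
tool_pos: [0.5138, -0.1119, 0.0477]
eef_rot: [[-0.028, -0.999, -0.016], [0.008, -0.016, 1.0], [-1.0, 0.028, 0.008]]
ft_force: [-0.2, 0.8, 0.0]
gripper_width: 0.485
```

jog_arm(steps=[[[0,0,0],0,0],[[0,0,0],0,0],[[0,0,0],0,0],[[0,0,0],0,0],[[0,0,0],0,0]])

```text
time_s: 18.7
tool_pos: [0.5143, -0.1121, 0.0486]
eef_rot: [[-0.026, -1.0, -0.016], [0.007, -0.016, 1.0], [-1.0, 0.026, 0.007]]
ft_force: [-0.3, 1.0, 7.1]
gripper_width: 0.365
```

jog_arm(steps=[[[-0.01,0,0],0,0],[[-0.04,0,0],0,0],[[-0.07,0,0],0,0],[[-0.07,0,0],0,0]])

```text
time_s: 19.03
tool_pos: [0.519, -0.1137, 0.1242]
eef_rot: [[-0.017, -1.0, -0.016], [0.004, -0.016, 1.0], [-1.0, 0.017, 0.004]]
ft_force: [1.1, -0.3, -1.6]
gripper_width: 0.364
```

Run:
```python
from h import *
go([.568,.1005,.12],90.5)
```

```text
now [ 0.519  -0.1137  0.1242] jaw 90.9 F [ 1.1 -0.3 -1.6] grip mm 33.4 t 19.0 | shift [ 0.0041 -0.0524  0.2134] roll 0.007 tilt [-0.0174  0.0036]
```

jog_arm(steps=[[[0.004,-0.053,0.213],0.007,0],[[0.004,-0.053,0.213],0.007,0],[[0.004,-0.053,0.213],0.007,0],[[0.004,-0.053,0.213],0.007,0],[[0.004,-0.053,0.213],0.007,0]])

```text
time_s: 19.45
tool_pos: [0.5659, 0.0914, 0.12]
eef_rot: [[-0.018, -1.0, -0.008], [0.004, -0.008, 1.0], [-1.0, 0.018, 0.004]]
ft_force: [1.4, -0.5, -2.4]
gripper_width: 0.358
```

Run:
```python
from h import *
go([.5697,.1008,.06],90.5)
```

```text
now [0.5659 0.0914 0.12  ] jaw 90.5 F [ 1.4 -0.5 -2.4] grip mm 33.0 t 19.4 | shift [ 0.06   -0.005   0.0091] roll -0.001 tilt [-0.0179  0.0036]
```

jog_arm(steps=[[[0.01,-0.005,0.009],0,0],[[0.03,-0.005,0.009],0,0],[[0.05,-0.005,0.009],0,0],[[0.06,-0.005,0.009],0,0],[[0.06,-0.005,0.009],0,0]])

```text
time_s: 19.87
tool_pos: [0.5677, 0.1004, 0.0573]
eef_rot: [[-0.024, -1.0, -0.008], [0.003, -0.008, 1.0], [-1.0, 0.024, 0.003]]
ft_force: [-0.5, 0.1, -2.4]
gripper_width: 0.363
```

Run:
```python
from h import *
go([.5697,.1008,.049],90.5)
```

```text
now [0.5677 0.1004 0.0573] jaw 90.4 F [-0.5  0.1 -2.4] grip mm 33.4 t 19.9 | shift [ 0.0083 -0.0022  0.0004] roll -0.001 tilt [-0.0237  0.0033]
```

jog_arm(steps=[[[0.003,-0.002,0],0,0],[[0.006,-0.002,0],0,0],[[0.008,-0.002,0],0,0],[[0.0085,-0.002,0],0,0],[[0.009,-0.002,0],0,0]])

```text
time_s: 20.28
tool_pos: [0.5698, 0.1002, 0.0488]
eef_rot: [[-0.023, -1.0, -0.007], [0.003, -0.008, 1.0], [-1.0, 0.023, 0.003]]
ft_force: [0.0, 0.2, 0.1]
gripper_width: 0.366
```

jog_arm(steps=[[[0,0,0],0,50],[[0,0,0],0,80],[[0,0,0],0,80],[[0,0,0],0,80],[[0,0,0],0,80]])

```text
time_s: 20.7
tool_pos: [0.5699, 0.1002, 0.049]
eef_rot: [[-0.022, -1.0, -0.008], [0.003, -0.008, 1.0], [-1.0, 0.022, 0.003]]
ft_force: [-0.3, -0.8, -0.0]
gripper_width: 0.675
```

jog_arm(steps=[[[-0.02,0,0],0,80],[[-0.06,0,0],0,80],[[-0.1,0,0],0,80],[[-0.12,0,0],0,80],[[-0.12,0,0],0,80]])

```text
time_s: 21.12
tool_pos: [0.5754, 0.1, 0.1747]
eef_rot: [[-0.012, -1.0, -0.008], [0.004, -0.008, 1.0], [-1.0, 0.012, 0.004]]
ft_force: [1.4, -0.3, -0.4]
gripper_width: 0.799
```

Run:
```python
from h import *
from scipy.optimize import least_squares
go([.45,.2,.3],90.5)
grab('wrist','w15')
X,im=cloud('w15'); R=X[60:290,180:370].reshape(-1,3)
def circ(P,r,fix=None):
    h=cv2.convexHull((P*1000).astype(np.float32))[:,0]; return least_squares(lambda p:np.hypot(*(h-p[:2]).T)-r,[*P.mean(0)*1000],loss='soft_l1').x
d=np.hypot(R[:,0]-.568,R[:,1]-.101)
for lo,hi,r in ((.009,.016,70),(.02,.03,44.5),(.0655,.075,16)):
    P=R[(R[:,2]>lo)&(R[:,2]<hi)&(d<.078)]; print(circ(P[:,:2],r),np.median(P[:,2]))
```

```text
now [0.5754 0.1    0.1747] jaw 90.4 F [ 1.4 -0.3 -0.4] grip mm 73.5 t 21.1 | shift [-0.1234  0.1261  0.1014] roll -0.001 tilt [-0.012   0.0037]
[568.79996626 100.6747243 ] 0.01296414684031949
[568.45551272 100.67936862] 0.024920787825014973
[568.12628553 100.66356282] 0.06863298509034178
```

View pics/w15.png

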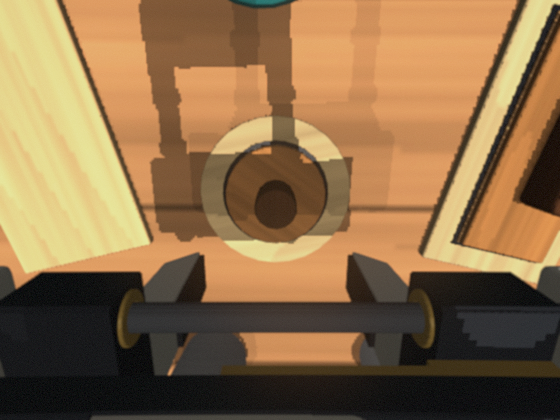

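The pad is within 0.5 mm of its silhouette's centre. I'll move the arm aside and check everything from the fixed cameras.

jog_arm(steps=[[[-0.12,0.126,0.1],0,80],[[-0.12,0.126,0.1],0,80],[[-0.12,0.126,0.1],0,80],[[-0.12,0.126,0.1],0,80],[[-0.12,0.126,0.1],0,80]])

```text
time_s: 21.58
tool_pos: [0.4471, 0.1995, 0.2943]
eef_rot: [[-0.019, -1.0, -0.008], [0.003, -0.008, 1.0], [-1.0, 0.019, 0.003]]
ft_force: [0.6, 1.1, -0.3]
gripper_width: 0.802
```

jog_arm(steps=[[[0,0.13,0.2],0,80],[[0,0.13,0.2],0,80],[[0,0.13,0.2],0,80],[[0,0.13,0.2],0,80],[[0,0.13,0.2],0,80]])

```text
time_s: 22.0
tool_pos: [0.3316, 0.3728, 0.2955]
eef_rot: [[-0.021, -1.0, -0.008], [0.002, -0.008, 1.0], [-1.0, 0.021, 0.002]]
ft_force: [1.3, 0.6, 0.8]
gripper_width: 0.802
```

jog_arm(steps=[[[0,0.02,0.05],0,80],[[0,0.02,0.05],0,80],[[0,0.02,0.05],0,80],[[0,0.02,0.05],0,80],[[0,0.02,0.05],0,80]])

```text
time_s: 22.42
tool_pos: [0.3114, 0.4216, 0.295]
eef_rot: [[-0.022, -1.0, -0.007], [-0.0, -0.007, 1.0], [-1.0, 0.022, -0.0]]
ft_force: [-0.4, -0.6, 0.4]
gripper_width: 0.801
```

Run:
```python
from h import *
go([.45,.2,.3],90.5)
grab('top','t16'); grab('scene','s16')
X,im=cloud('top0'); X2,_=cloud('t16')
X=X2; z=X[...,2]
def comp(box,lo,hi,name):
    u0,v0,u1,v1=box; m=np.zeros(z.shape,np.uint8); s=(slice(v0,v1),slice(u0,u1)); m[s]=((z[s]>lo)&(z[s]<hi))
    n,l,st,_=cv2.connectedComponentsWithStats(m)
    for i in range(1,n):
        if st[i,4]<40: continue
        P=X[l==i]; r=cv2.minAreaRect((P[:,:2]*1000).astype(np.float32)); print(name,st[i,4],'z',np.round(np.percentile(P[:,2],[5,50,95]),4),np.round(r[0],1),np.round(r[1],1),round(r[2],1))
comp((125,155,205,265),.02,.1,'float')
comp((215,145,280,240),.02,.1,'pad')
comp((375,150,440,250),.02,.1,'brush')
for b,n in (((180,100,220,150),'glue'),((245,100,290,150),'tin'),((330,105,385,145),'offcut')): comp(b,.01,.2,n)
```

```text
now [0.3114 0.4216 0.295 ] jaw 90.4 F [-0.4 -0.6  0.4] grip mm 73.7 t 22.4 | shift [-0.008  -0.1368 -0.2226] roll -0.002 tilt [-0.0218 -0.0002]
float 1864 z [0.0209 0.0247 0.0684] [526.  338.6] [ 81.1 199.7] 76.3
pad 734 z [0.0209 0.0245 0.0679] [567.7 101.7] [85.6 87.7] 89.6
brush 807 z [0.0354 0.0451 0.0543] [ 523.6 -340.9] [ 50.8 179.7] 88.3
glue 649 z [0.0229 0.1047 0.1602] [745.4 222.2] [51.6 59.1] 36.4
tin 591 z [0.0161 0.0571 0.0811] [754.9  37. ] [80.8 83.4] 89.1
offcut 785 z [0.0182 0.0393 0.0435] [ 746.4 -220.6] [109.4  53.6] 69.7
```

View pics/t16.png

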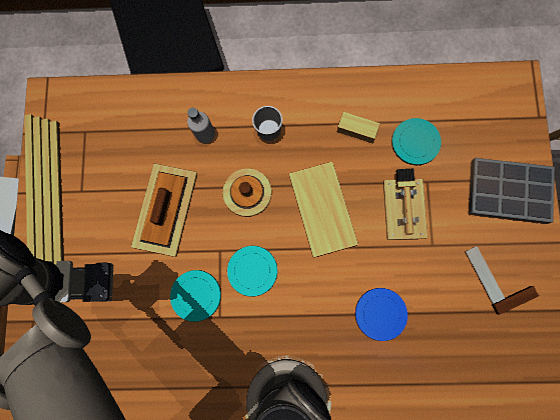

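The top view shows the float on its board (165,210), the pad on the round board (247,192), the brush in its clips (406,205), and the glue, tin and offcut in place. Handing in.

```bash
python3 -c "
from h import *
print(finish_job())"
```

```text
the job is handed in; nothing more can be done
None
```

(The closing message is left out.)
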